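# Flip open the bead trough and let the beads down

### The job

Let the five beads down for sorting: with a fingertip push up under the brass thumb plate and tip the trough's lid over past upright, so that it rests open on its stops by itself, then push the brass gate's thumb tab towards the hinge side, all the way open, so that all the beads roll down into the sorting bay. Touch and push only: pinch or pick up nothing, keep the beads in the trough, and leave the trough and everything else on the counter where it stands.

Things in the scene. Friction and masses are not known exactly. Their poses are not given: they have to be found in the camera images.
- trough: Beech sorting trough on rubber feet, loose but heavy (2.2 kg): 300 mm long (its y), 120 mm wide (its x), rim 85 mm above the counter, walls 8 mm. Origin on the counter under its centre; x points from the thumb plate side to the hinge side, z up. Its floor falls 5 degrees towards -y. Y above 10 mm: narrow bead race, 26 mm wide about x = 0, between solid cheeks 62 mm high.
- sorting_bay (a point): Middle of the floor of the sorting bay, the open low half of the trough: 104 mm wide (trough x, centred) and from y = -142 to 5 mm; the floor is 22 mm above the counter here.
- lid (a joint): Opening angle of the lid, rad: 0 shut, 1.95 resting back on its two brass stop arms (end of travel). Nearly free hinge along the trough's y; beyond about 1.5 gravity carries it on to the stops, before that it falls shut. Beech board 9 mm thick (battens to 14 mm), 302 mm long, reaching 130 mm from the hinge, about 0.3 kg; some 1.5 N up at the thumb plate lifts it.
- lid_hinge (a point): Middle of the lid's hinge axis (along the trough's y): on the trough at x = +63 mm, y = 0, 86 mm above the counter. The trough stands roughly lengthwise before the robot, race end nearer the robot, hinge side to the robot's left, thumb plate to its right: its x axis lies 77 to 123 degrees anticlockwise from the robot's forward direction.
- thumb_lip (a point): Middle of the lower front edge of the lid's brass thumb plate; turns with the lid, 153 mm from the hinge axis. The plate is 70 mm wide (trough y), 5 mm thick, sticks out 23 mm from the board and 30 mm from the trough's front wall; its flat underside is level with the lid's, 86 mm above the counter when shut, with nothing below it.
- gate (a joint): How far the brass gate has slid, m: up to 0.005 (shut) at the start, 0.034 fully open (end stop). It slides level along the trough's +x, from the thumb plate side to the hinge side, with about 1.2 N of friction, and stays where it is left; the race is fully clear from 0.031.
- gate_tab (a point): Top middle of the gate's upright brass thumb tab, moving with the gate: 82 mm above the counter, at trough x = gate value, y = 7.5 mm. The tab is 5 mm thick (x), 18 mm wide (y) and stands from 64 to 82 mm above the counter, just under the lid. With the lid open a finger has free room before it down to 64 mm, as far as the trough's inner front wall at x = -52 mm.
- bead1: Stone bead, 20 mm ball, 11 g, origin at its centre; first in the race, against the gate.
- bead2: Stone bead like bead1, second in the race.
- bead3: Stone bead like bead1, third in the race.
- bead4: Stone bead like bead1, fourth in the race.
- bead5: Stone bead like bead1, last in the race.
- bowl: Glazed green bowl, 110 mm across and 52 mm high, beyond the hinge side of the trough; origin at the centre of its underside. Not used.
- funnel: Copper funnel fixed on a squat stand, 100 by 100 mm foot, 122 mm high, beyond the hinge side of the trough; origin at the centre of its underside. Not used.
- tray: Black onyx bead tray, 110 by 160 mm, 20 mm high, on the thumb plate side of the trough towards its low end; origin at the centre of its underside. Not used.
- awl: Awl lying on the counter, horn handle 27 mm thick and 86 mm long, 68 mm steel point, on the thumb plate side of the trough towards its race end; origin under its middle. Not used.

How it is judged:
By the outcome, as a careful person would: the job done as asked, in the order asked, and still so for the second after the job is handed in, with the robot touching nothing.
It also fails if it takes over 53 s, if anything falls off the work surface, if the arm or the gripper's body presses on something with over 40 N, if the wrist force passes 120 N, or if a joint passes its speed limit or range.

### The arm

A 7-joint arm with a two-finger parallel gripper is mounted at the origin on the work surface. World frame = base frame: x ahead of the robot, y to its left, z up, the work surface at z = 0. Lengths are in m, angles in rad, forces in N, time in s.
With the tool pointing down it reaches from about 0.4 to 0.85 m from the base axis. Payload 10.4 kg.
Tool frame: the origin (TCP) lies at the centre of the arm's flange, where the gripper is bolted on; the fingertips stand 182 mm ahead of it and the grasp point (between the pads) lies 164 mm ahead of it; z points along the fingers, y is the line along which they close (so a half turn about z gives the same grasp; the last joint's range is limited). The gripper opens to 87 mm and grips with 3 to 60 N. Pads are 19 mm wide; open, the fingers measure 117 mm over their backs; the gripper's body (75 mm by 190 mm) begins 51 mm behind the grasp point.
Start: joints at [1.306, 0.332, -0.065, 1.46, 0.022, 1.35, -0.088], TCP at [0.15, -0.607, 0.405] pointing down, gripper open.
Joint ranges: [-2.6, 2.6], [-0.5, 2.12], [-1.47, 1.34], [0.16, 2.42], [-1.27, 4.41], [0.06, 2.06], [-2.6, 2.6]. Speed limits (rad/s): [2.22, 2.22, 2.79, 2.79, 3.14, 3.14, 3.14].

### API

Orientations are given as a unit quaternion [x, y, z, w].
In Python, from bench import r, eyes, job gives the robot as it stands. The module is installed in compiled form; this text tells all that it offers.
- The arm moves only by the shell command python3 -m inch 'ROWS' [OPENING] [FORCE]. ROWS is JSON, a list of rows, each a list of 6 numbers: the shift along the tool's x, y, z normalised to -1 to 1, where 1 is 4 cm, then the turn, a rotation vector about the tool's x, y, z normalised to -1 to 1, where 1 is 0.12 rad. In form: [[x, y, z, wx, wy, wz], ...]. A call has exactly 5 rows; each row shifts and turns the commanded pose from where the row before left it, along the tool's axes as they then stand; what a row does not reach is not made up. A row lasts 1/12 s, in which the tool goes at most 41.7 mm and 7.16 degrees, less where a joint would pass 70% of its speed; a pose out of reach is approached as far as the arm can. A call with a number of a shift or a turn outside -1 to 1 is refused whole. A call with a gripper value outside its range is refused whole. OPENING is the gripper command: -1 is shut, 1 is fully open, values between are in proportion, set as the call begins (- or left out, the last holds). The fingers move at their own pace and stop on an object; FORCE is the grip in N (left out, the last holds). Time passes only in rows, so rows that do not move let the fingers close, or fill a call up. It gives the time, the measured TCP pose, the force, the opening and the grip force at its end, in the units of the state.
- r.read_state(): the state, without advancing time (a new reading comes with each control period).
- eyes.camera(name): name is "side" or "top" or "wrist"; returns a dict with "pixels" (384x512x3 uint8, red, green, blue), "fx", "fy", "cx", "cy" (pixels), "extrinsics" (4x4, takes a point from camera to world coordinates). Camera axes: x right, y down, z forward; pixel columns grow to the right and rows downward; lengths in m; the calibration is good to about 2 mm. The wrist camera is an equidistant fisheye: a pixel r from the principal point sees the ray r / f radians off the axis. A picture is of the moment at which its call begins. There is no depth.
- job.close_job(): hands the job in; it is judged then, once.
The state is a dict: "time": time; "joint_positions": joint angles; "joint_vel": joint speeds; "joint_torque": joint torques, N m; "ee_pos": TCP position; "eef_rot": TCP orientation; "ft_force": force on the tool from outside, world axes, zero at the start; "torque": the same for the moment, N m; "width": finger opening in m; "grip_force": force on a finger pad.
Only numpy, scipy, OpenCV 4.12 (cv2) and the standard library are available. Lean on these libraries where they do the work, as an engineer would, in place of code of your own. Each camera call takes 0.05 s, during which the arm holds its last target. There are 200 camera calls.

## Working session

There is one attempt and no reset: what is moved stays moved. The work goes in short steps, Python scripts to look and compute and a shell command to move; the robot and the scene stay as the last step left them, time stands still between calls to the robot, and variables do not carry over. Pictures are saved under pics/ and viewed, at most 10 in all, crops included, and the job is handed in when it is done.

```bash
mkdir -p pics
python3 - <<'E'
from bench import r,eyes
import cv2,numpy as np
s=r.read_state();print(s)
for n in("top","side"):
    c=eyes.camera(n);cv2.imwrite(f"pics/{n}1.png",c["pixels"][:,:,::-1]);np.savez(f"{n}1.npz",**c)
    print(n,c["fx"],c["cx"],c["cy"],np.round(c["extrinsics"],3).tolist())
E
```

```text
{'time': 0.0, 'joint_positions': array([ 1.30641987,  0.33287953, -0.06473925,  1.46092366,  0.02160624,
        1.34988035, -0.0884982 ]), 'joint_vel': array([ 1.69466505e-03,  6.87929854e-04, -8.23097765e-04,  1.43944326e-04,
        7.41021525e-05, -1.74997866e-04,  1.85432051e-03]), 'joint_torque': array([ 2.09961313e-04, -6.23263407e+01,  2.47175008e-02, -3.89895451e+01,
       -6.12912420e-02,  3.98029271e-02,  1.17875929e-04]), 'ee_pos': array([ 0.14963958, -0.606698  ,  0.4039575 ]), 'eef_rot': array([ 9.92697999e-01,  1.20624197e-01, -1.12089671e-04, -6.88371267e-04]), 'ft_force': array([-0.14611562, -0.87131746, -0.78062556]), 'torque': array([ 0.02606567, -0.01593463, -0.02243346]), 'grip_force': 0.0, 'width': 0.08699899100568549}
top 372.1061705172537 261.27968462474456 194.13760842971138 [[-0.012, -0.996, 0.094, 0.477], [-1.0, 0.014, 0.027, 0.036], [-0.028, -0.093, -0.995, 0.918], [0.0, 0.0, 0.0, 1.0]]
side 409.2015565866621 253.50275112594235 192.12169956607968 [[-0.98, -0.116, 0.159, 0.426], [-0.197, 0.592, -0.782, 0.727], [-0.003, -0.798, -0.603, 0.611], [0.0, 0.0, 0.0, 1.0]]
```

View pics/top1.png

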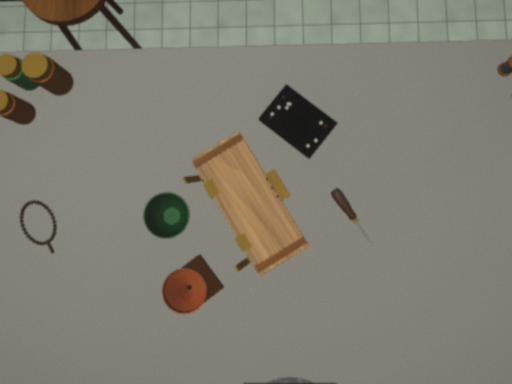

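View pics/side1.png

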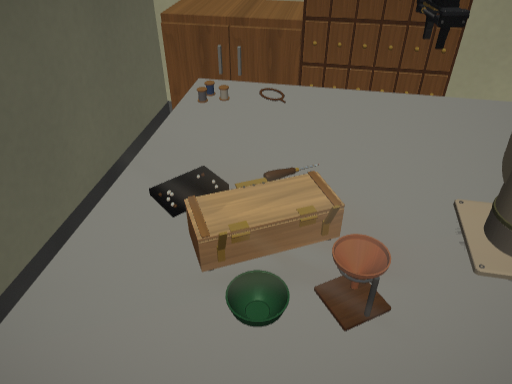

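The top view shows the trough's lid from about (195,160)/(240,135) at the far end to (260,272)/(306,242) at the near end, with the thumb plate at (278,185). The awl is at (350,210), the tray at (298,121), and the bowl and funnel are to the left.

```bash
cat > h.py <<'E'
import numpy as np,cv2
def ray(c,uv):
    K=np.array([[c["fx"],0,c["cx"]],[0,c["fy"],c["cy"]],[0,0,1]]);E=np.array(c["extrinsics"])
    d=(E[:3,:3]@np.linalg.solve(K,np.c_[np.atleast_2d(uv),np.ones(len(np.atleast_2d(uv)))].T)).T
    return E[:3,3],d
def plane(c,uv,z):
    o,d=ray(c,uv);return (o+d*((z-o[2])/d[:,2])[:,None])[:,:2]
E
python3 - <<'E'
from h import *
c=np.load("top1.npz");p=c["pixels"];hsv=cv2.cvtColor(p,cv2.COLOR_RGB2HSV)
print(hsv[185,280],hsv[200,240],hsv[255,285],hsv[188,211],hsv[110,340])
m=((hsv[...,1]>70)&(hsv[...,2]>60)).astype(np.uint8);m[:120]=0;m[290:]=0;m[:,:180]=0;m[:,320:]=0
n,l,st,ce=cv2.connectedComponentsWithStats(m);print(st.tolist())
k=1+np.argmax(st[1:,4]);M=(l==k).astype(np.uint8)
M2=cv2.morphologyEx(M,cv2.MORPH_OPEN,np.ones((25,25)))
ct=max(cv2.findContours(M,0,2)[0],key=cv2.contourArea)[:,0]
box=cv2.boxPoints(cv2.minAreaRect(plane(c,ct,.097).astype(np.float32)));print(box.round(3).tolist(),cv2.minAreaRect(plane(c,ct,.097).astype(np.float32)))
im=cv2.resize(p[125:285,175:345,::-1],None,fx=4.5,fy=3.75*1.0 if 0 else 3.7,interpolation=cv2.INTER_CUBIC)
im=cv2.resize(p[128:280,178:330,::-1],(600,600),interpolation=cv2.INTER_CUBIC)
cv2.imwrite("pics/crop1.png",im)
E
```

```text
[ 21 161 136] [ 16 117 172] [ 14 147 128] [ 21 161 133] [ 30  18 129]
[[0, 0, 512, 384, 187152], [183, 131, 126, 144, 8371], [180, 198, 9, 35, 52], [180, 208, 4, 13, 29], [180, 222, 1, 1, 1], [180, 255, 43, 35, 1003]]
[[0.3569999933242798, 0.09799999743700027], [0.45100000500679016, -0.06400000303983688], [0.7110000252723694, 0.08900000154972076], [0.6159999966621399, 0.25]] ((0.53389972448349, 0.09309825301170349), (0.30132174491882324, 0.18742793798446655), 30.44486427307129)
```

View pics/crop1.png

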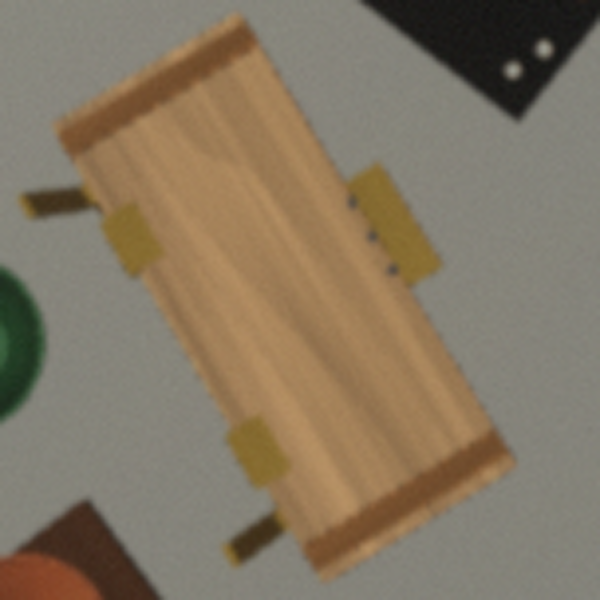

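The crop shows the lid's corners at (242,14), (512,462), (322,580), (55,125) and the plate's outer corners at (380,163), (442,265), in crop pixels with 0.2533 px per crop pixel.

Run:
```python
from h import *
c=np.load("top1.npz")
f=lambda a:np.array(a)*152/600+[178-.5+.127,128-.5+.127]
cor=plane(c,f([(242,14),(512,462),(322,580),(55,125)]),.097)
pl=plane(c,f([(380,163),(442,265)]),.091)
print(cor.round(4),pl.round(4))
a=np.deg2rad(30.44);Y=-np.array([np.cos(a),np.sin(a)]);X=np.array([Y[1],-Y[0]])
fr=cor[:2].mean(0);bk=cor[2:].mean(0);print("lid x,y extents",cor@X,cor@Y,pl@X,pl@Y)
e=c["extrinsics"]
cx=(pl@X).mean()+.09 ; cy=(cor@Y).mean()
print("origin",cx*X+cy*Y, "plate mid",pl.mean(0),"X",X,"Y",Y, "from corners x", (cor@X)[:2].mean()+.067,"plate y-cy",(pl@Y).mean()-cy)
for n,q,z in(("awl",[(335,193),(355,218),(372,244)],.014),("tray",[(336,124),(310,157),(260,117)],.02)):
    w=plane(c,q,z)-(cx*X+cy*Y);print(n,np.c_[w@X,w@Y].round(3))
```

```text
[[ 0.6973  0.1073]
 [ 0.4418 -0.0407]
 [ 0.3785  0.0651]
 [ 0.6349  0.2144]] [[ 0.6109  0.0297]
 [ 0.5522 -0.0044]]
lid x,y extents [-0.2608117  -0.25888106 -0.13563675 -0.13683164] [-0.65552886 -0.36030182 -0.35931325 -0.6559439 ] [-0.28392986 -0.28356006] [-0.54175446 -0.47383709]
origin [0.53593889 0.09021626] plate mid [0.58155665 0.01263391] X [-0.50663579  0.86216018] Y [-0.86216018 -0.50663579] from corners x -0.19284638074315302 plate y-cy -2.3821668602597157e-05
awl [[-0.193  0.083]
 [-0.202  0.159]
 [-0.203  0.233]]
tray [[-0.284 -0.06 ]
 [-0.187 -0.023]
 [-0.135 -0.172]]
```

```bash
cat >> h.py <<'E'
from scipy.spatial.transform import Rotation as Ro
O=np.array([.536,.090]);a=np.deg2rad(30.44);Y=-np.array([np.cos(a),np.sin(a)]);X=np.array([Y[1],-Y[0]])
def pose(tx,ty,z,az,tau):
    """TCP pose putting the upper tip edge of the shut fingers at trough (tx,ty), height z; az, tau: heading, dip in deg"""
    az,tau=np.deg2rad([az,tau]);H=np.array([np.cos(az),np.sin(az),0]);U=np.array([0,0,1.])
    d=H*np.cos(tau)-U*np.sin(tau);u=H*np.sin(tau)+U*np.cos(tau)
    R=np.c_[u,np.cross(d,u),d];P=np.r_[O+tx*X+ty*Y,z]
    return P-.182*d-.0095*u,R
def todo(*q,s=None):
    from bench import r
    s=s or r.read_state();p,R=pose(*q);C=Ro.from_quat(s["eef_rot"]).as_matrix()
    print("tcp",p.round(3),"| shift units now-frame",(C.T@(p-s["ee_pos"])/.04).round(2),"| target-frame",(R.T@(p-s["ee_pos"])/.04).round(2),
     "| turn",(Ro.from_matrix(C.T@R).as_rotvec()/.12).round(2))
def where(az=None):
    from bench import r
    s=r.read_state();C=Ro.from_quat(s["eef_rot"]).as_matrix()
    P=s["ee_pos"]+C@[.0095,0,.182];w=P[:2]-O
    print("t %.2f edge trough x %.4f y %.4f z %.4f dip %.1f az %.1f"%(s["time"],w@X,w@Y,P[2],np.degrees(np.arcsin(-C[2,2])),np.degrees(np.arctan2(C[1,0],C[0,0]))),
     "F trough",np.r_[s["ft_force"][:2]@X,s["ft_force"][:2]@Y,s["ft_force"][2]].round(1),"q",s["joint_positions"].round(2),"w",round(s["width"],3))
E
python3 -c "
from h import *
where();todo(-.17,0,.055,100,35);todo(-.17,0,.25,100,35)"
```

```text
t 0.10 edge trough x -0.4074 y 0.6769 z 0.2221 dip 89.9 az 13.9 F trough [-0.4  0.1 -0.4] q [ 1.31  0.33 -0.06  1.46  0.02  1.35 -0.09] w 0.087
tcp [ 0.649 -0.209  0.152] | shift units now-frame [14.5  -6.66  6.32] | target-frame [-0.79 14.02  9.87] | turn [  5.97   6.38 -11.48]
tcp [ 0.649 -0.209  0.347] | shift units now-frame [14.5  -6.67  1.44] | target-frame [ 3.2  14.02  7.07] | turn [  5.97   6.38 -11.48]
```

```bash
python3 -m inch '[[0.72,-0.33,0,0,0,0],[0.72,-0.33,0,0,0,0],[0.72,-0.33,0,0,0,0],[0.72,-0.33,0,0,0,0],[0.72,-0.33,0,0,0,0]]' -1 20
python3 -m inch '[[0.72,-0.33,0,0,0,0],[0.72,-0.33,0,0,0,0],[0.72,-0.33,0,0,0,0],[0.72,-0.33,0,0,0,0],[0.72,-0.33,0,0,0,0]]'
python3 -m inch '[[0.72,-0.33,0,0,0,0],[0.72,-0.33,0,0,0,0],[0.72,-0.33,0,0,0,0],[0.72,-0.33,0,0,0,0],[0.72,-0.33,0,0,0,0]]'
python3 -m inch '[[0.72,-0.33,0,0,0,0],[0.72,-0.33,0,0,0,0],[0.72,-0.33,0,0,0,0],[0.72,-0.33,0,0,0,0],[0.72,-0.33,0,0,0,0]]'
python3 -m inch '[[0,0,0,0,0,-0.8],[0,0,0,0,0,-0.8],[0,0,0,0,0,-0.8],[0,0,0,0,0,-0.8],[0,0,0,0,0,-0.8]]'
python3 -m inch '[[0,0,0,0,0,-0.8],[0,0,0,0,0,-0.8],[0,0,0,0,0,-0.8],[0,0,0,0,0,-0.8],[0,0,0,0,0,-0.8]]'
python3 -m inch '[[0,0,0,0,0,-0.8],[0,0,0,0,0,-0.8],[0,0,0,0,0,-0.8],[0,0,0,0,0,-0.8],[0,0,0,0,0,-0.8]]'
python3 -c "
from h import *
where();todo(-.17,0,.25,100,35)"
```

```text
time: 0.52
ee_pos: [0.2746, -0.5071, 0.4045]
eef_rot: [0.993, 0.121, -0.0, -0.0]
ft_force: [-0.3, -0.9, 0.1]
width: 0.0618
grip_force: 0.0
time: 0.93
ee_pos: [0.3986, -0.4085, 0.4045]
eef_rot: [0.993, 0.121, -0.0, -0.0]
ft_force: [-0.2, -0.4, 0.0]
width: 0.0284
grip_force: 0.0
time: 1.35
ee_pos: [0.5226, -0.31, 0.4044]
eef_rot: [0.993, 0.121, -0.0, -0.0]
ft_force: [0.8, -1.6, 0.7]
width: 0.0016
grip_force: 0.0
time: 1.77
ee_pos: [0.6467, -0.2116, 0.4043]
eef_rot: [0.993, 0.12, -0.0, -0.0]
ft_force: [-0.2, -1.2, 1.7]
width: 0.0004
grip_force: 0.0
time: 2.18
ee_pos: [0.6457, -0.2126, 0.4041]
eef_rot: [0.935, 0.355, -0.0, -0.0]
ft_force: [-0.9, -0.3, -0.2]
width: 0.0008
grip_force: 0.0
time: 2.6
ee_pos: [0.6456, -0.2126, 0.4042]
eef_rot: [0.823, 0.567, -0.0, -0.0]
ft_force: [0.2, -0.5, 0.5]
width: 0.0003
grip_force: 0.0
time: 3.02
ee_pos: [0.6456, -0.2126, 0.4042]
eef_rot: [0.665, 0.747, -0.0, -0.0]
ft_force: [0.5, 0.2, 0.6]
width: 0.0002
grip_force: 0.0
t 3.02 edge trough x -0.3077 y 0.0551 z 0.2222 dip 90.0 az 96.6 F trough [-0.1 -0.5  0.6] q [ 0.67  0.53 -0.62  1.27  0.3   1.44  0.18] w 0.0
tcp [ 0.649 -0.209  0.347] | shift units now-frame [0.09 0.1  1.44] | target-frame [-1.13  0.1   0.89] | turn [ 0.23  7.99 -0.46]
```

Now tilt.

```bash
python3 -m inch '[[0,0,0,0,0.8,0],[0,0,0,0,0.8,0],[0,0,0,0,0.8,0],[0,0,0,0,0.8,0],[0,0,0,0,0.8,0]]'
python3 -m inch '[[0,0,0,0,0.8,0],[0,0,0,0,0.8,0],[0,0,0,0,0.8,0],[0,0,0,0,0.8,0],[0,0,0,0,0.8,0]]'
python3 -c "
from h import *
where();todo(-.17,0,.055,100,35)"
```

```text
time: 3.43
ee_pos: [0.6456, -0.2129, 0.4046]
eef_rot: [0.647, 0.723, 0.16, -0.179]
ft_force: [0.0, 0.7, 0.2]
width: 0.0002
grip_force: 0.0
time: 3.85
ee_pos: [0.6456, -0.2131, 0.4044]
eef_rot: [0.591, 0.66, 0.309, -0.346]
ft_force: [-0.3, -0.1, -0.6]
width: 0.0003
grip_force: 0.0
t 3.85 edge trough x -0.1753 y -0.0043 z 0.3085 dip 34.7 az 96.3 F trough [ 0.1  0.3 -0.6] q [ 0.89  0.79 -0.84  1.12 -0.37  1.71  0.25] w 0.0
tcp [ 0.649 -0.209  0.152] | shift units now-frame [-5.14  0.1   3.68] | target-frame [-5.12  0.1   3.7 ] | turn [ 0.44 -0.04 -0.31]
```

```bash
python3 -m inch '[[-0.5,0.02,0.36,0.44,0,-0.3],[-0.5,0,0.37,0,0,0],[-0.5,0,0.37,0,0,0],[-0.5,0,0.37,0,0,0],[-0.5,0,0.37,0,0,0]]'
python3 -m inch '[[-0.5,0,0.37,0,0,0],[-0.5,0,0.37,0,0,0],[-0.5,0,0.37,0,0,0],[-0.5,0,0.37,0,0,0],[-0.5,0,0.37,0,0,0]]'
python3 - <<'E'
from h import *
from bench import eyes
where();todo(-.077,0,.065,100,35)
c=eyes.camera("top");cv2.imwrite("pics/top2.png",cv2.resize(c["pixels"][100:300,170:420,::-1],(750,600)))
E
```

```text
time: 4.27
ee_pos: [0.6457, -0.2097, 0.2789]
eef_rot: [0.57, 0.679, 0.296, -0.354]
ft_force: [-0.2, -0.0, 0.2]
width: 0.0007
grip_force: 0.0
time: 4.68
ee_pos: [0.645, -0.2064, 0.1545]
eef_rot: [0.57, 0.679, 0.296, -0.354]
ft_force: [0.1, -0.2, -0.1]
width: 0.0006
grip_force: 0.0
t 4.68 edge trough x -0.1659 y 0.0024 z 0.0579 dip 35.0 az 99.9 F trough [-0.2 -0.  -0.1] q [ 0.85  1.04 -0.75  1.25 -0.21  1.48  0.5 ] w 0.001
tcp [ 0.602 -0.129  0.162] | shift units now-frame [ 1.35 -0.72  1.62] | target-frame [ 1.35 -0.72  1.62] | turn [-0.01 -0.   -0.01]
```

View pics/top2.png

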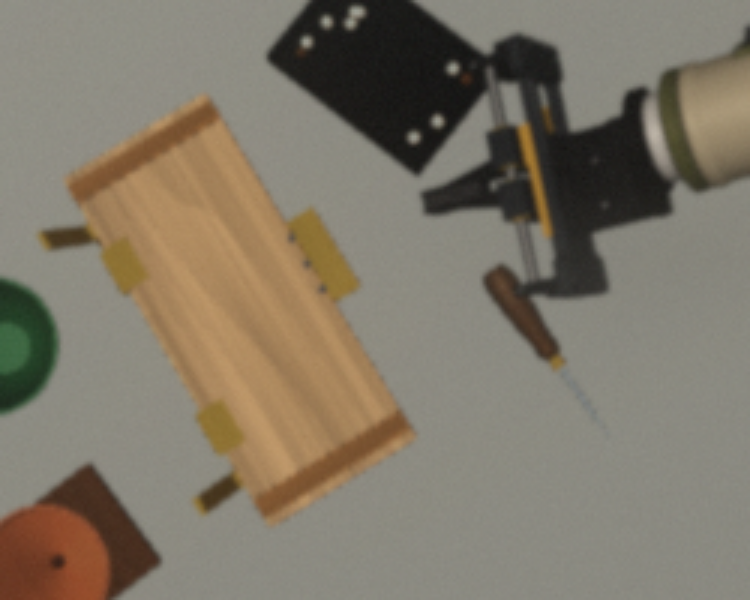

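The fingertip is at about (425,203) in the crop, level with the middle of the thumb plate (325,255). The gripper clears the awl and tray.

```bash
python3 -m inch '[[0.27,-0.14,0.32,0,0,0],[0.27,-0.14,0.32,0,0,0],[0.27,-0.14,0.32,0,0,0],[0.27,-0.15,0.33,0,0,0],[0.27,-0.15,0.33,0,0,0]]'
python3 - <<'E'
from h import *
where()
p0,R=pose(-.077,0,.065,100,35);prev=p0
for th in np.r_[0:1.7:.15, 1.7]:
    p,_=pose(.063-.14*np.cos(th),0,.086+.14*np.sin(th),100,35)
    print(round(th,2),"step units",(R.T@(p-prev)/.04).round(2));prev=p
E
```

```text
time: 5.15
ee_pos: [0.6018, -0.128, 0.1639]
eef_rot: [0.57, 0.679, 0.296, -0.354]
ft_force: [-0.1, 0.5, 0.4]
width: 0.0007
grip_force: 0.0
t 5.15 edge trough x -0.0765 y -0.0002 z 0.0673 dip 35.0 az 99.9 F trough [ 0.5 -0.1  0.4] q [ 0.88  0.94 -0.81  1.49 -0.26  1.32  0.48] w 0.001
0.0 step units [ 0.43 -0.   -0.3 ]
0.15 step units [ 0.45 -0.01 -0.27]
0.3 step units [ 0.48 -0.04 -0.2 ]
0.45 step units [ 0.5  -0.07 -0.13]
0.6 step units [ 0.51 -0.09 -0.06]
0.75 step units [ 0.51 -0.11  0.02]
0.9 step units [ 0.5  -0.13  0.09]
1.05 step units [ 0.47 -0.15  0.16]
1.2 step units [ 0.44 -0.17  0.23]
1.35 step units [ 0.39 -0.18  0.3 ]
1.5 step units [ 0.34 -0.18  0.35]
1.65 step units [ 0.28 -0.18  0.4 ]
1.7 step units [ 0.08 -0.06  0.14]
```

```bash
python3 -m inch '[[0.2,0,-0.14,0,0,0],[0.2,0,-0.14,0,0,0],[0.22,0,-0.14,0,0,0],[0.23,-0.01,-0.13,0,0,0],[0.24,-0.02,-0.1,0,0,0]]'
python3 -c "
from h import *
where()"
python3 -m inch '[[0.24,-0.02,-0.1,0,0,0],[0.25,-0.03,-0.07,0,0,0],[0.25,-0.04,-0.06,0,0,0],[0.25,-0.04,-0.03,0,0,0],[0.25,-0.05,-0.03,0,0,0]]'
python3 - <<'E'
from h import *
from bench import eyes
where()
c=eyes.camera("side");cv2.imwrite("pics/side2.png",cv2.resize(c["pixels"][90:330,120:440,::-1],(800,600)))
E
```

```text
time: 5.57
ee_pos: [0.6009, -0.1262, 0.2154]
eef_rot: [0.571, 0.679, 0.297, -0.353]
ft_force: [0.7, 0.1, -1.5]
width: 0.0004
grip_force: 0.8
t 5.57 edge trough x -0.0746 y -0.0005 z 0.1186 dip 35.1 az 99.9 F trough [-0.3 -0.6 -1.5] q [ 0.9   0.86 -0.84  1.49 -0.29  1.37  0.44] w 0.0
time: 5.98
ee_pos: [0.5899, -0.1072, 0.2622]
eef_rot: [0.57, 0.68, 0.296, -0.354]
ft_force: [0.3, 1.3, -1.6]
width: 0.0005
grip_force: 0.7
t 5.98 edge trough x -0.0525 y -0.0003 z 0.1656 dip 35.0 az 100.0 F trough [ 1.  -0.9 -1.6] q [ 0.92  0.78 -0.88  1.52 -0.34  1.39  0.4 ] w 0.001
```

View pics/side2.png

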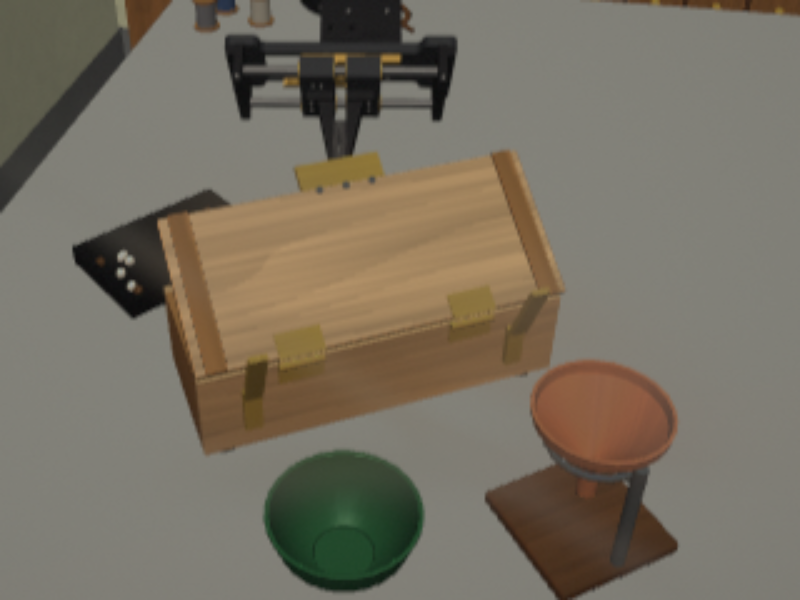

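The lid is rising on the fingertip, which sits under the plate at (340,155). Tip angle is about 0.60 rad and the trough hasn't moved.

```bash
python3 -m inch '[[0.25,-0.05,0,0,0,0],[0.26,-0.06,0.02,0,0,0],[0.25,-0.06,0.04,0,0,0],[0.25,-0.07,0.05,0,0,0],[0.24,-0.07,0.07,0,0,0]]'
python3 -m inch '[[0.23,-0.08,0.09,0,0,0],[0.22,-0.08,0.11,0,0,0],[0.22,-0.09,0.12,0,0,0],[0.2,-0.09,0.14,0,0,0],[0.19,-0.09,0.16,0,0,0]]'
python3 -c "
from h import *
where()"
```

```text
time: 6.45
ee_pos: [0.5715, -0.075, 0.2989]
eef_rot: [0.57, 0.68, 0.296, -0.354]
ft_force: [-0.2, -0.7, -1.0]
width: -0.0001
grip_force: 0.5
time: 6.87
ee_pos: [0.5467, -0.034, 0.3191]
eef_rot: [0.57, 0.68, 0.297, -0.354]
ft_force: [0.6, 0.1, 0.2]
width: 0.0005
grip_force: 0.2
t 6.87 edge trough x 0.0325 y -0.0003 z 0.2225 dip 35.0 az 100.0 F trough [-0.3 -0.6  0.2] q [ 0.96  0.61 -0.98  1.67 -0.45  1.35  0.35] w 0.0
```

```bash
python3 -m inch '[[0.17,-0.09,0.17,0,0,0],[0.16,-0.09,0.18,0,0,0],[0.14,-0.09,0.2,0,0,0],[0.13,-0.09,0.2,0,0,0],[0.13,-0.09,0.2,0,0,0]]'
python3 -m inch '[[0.06,-0.04,0.1,0,0,0],[0,0,0,0,0,0],[0,0,0,0,0,0],[0,0,0,0,0,0],[0,0,0,0,0,0]]'
python3 - <<'E'
from h import *
from bench import eyes
where()
c=eyes.camera("side");cv2.imwrite("pics/side3.png",cv2.resize(c["pixels"][90:330,120:440,::-1],(800,600)))
E
```

```text
time: 7.28
ee_pos: [0.5206, 0.01, 0.3206]
eef_rot: [0.57, 0.679, 0.296, -0.354]
ft_force: [-0.2, -0.0, 0.5]
width: 0.0003
grip_force: 0.0
time: 7.7
ee_pos: [0.5191, 0.0128, 0.3204]
eef_rot: [0.57, 0.679, 0.297, -0.354]
ft_force: [-0.8, -0.5, -0.1]
width: 0.0003
grip_force: 0.0
t 7.70 edge trough x 0.0868 y -0.0003 z 0.2238 dip 35.0 az 99.9 F trough [-0.   1.  -0.1] q [ 0.97  0.55 -1.03  1.77 -0.5   1.27  0.34] w 0.0
```

View pics/side3.png

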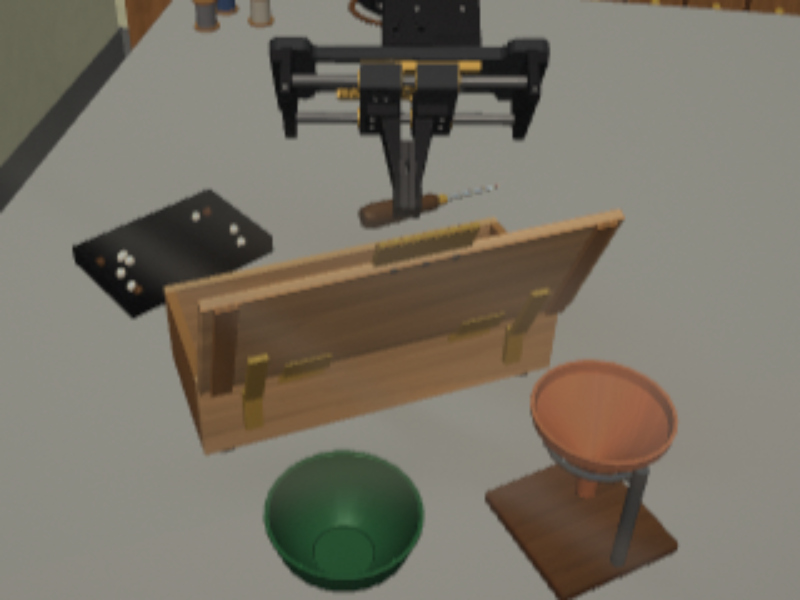

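The lid stands open past upright, resting on its stop arms. The fingertip, near (405,205), is free of it.

```bash
python3 -m inch '[[-0.3,0.2,-0.45,0,0,0],[-0.2,0.2,-0.45,0,0,0],[-0.2,0.2,-0.45,0,0,0],[-0.2,0.2,-0.45,0,0,0],[0,0,0,0,0,0]]'
python3 -c "
from h import *
where();todo(-.11,.0075,.22,120.4,75)"
```

```text
time: 8.17
ee_pos: [0.5661, -0.0637, 0.3323]
eef_rot: [0.572, 0.678, 0.298, -0.353]
ft_force: [0.3, -0.1, -0.6]
width: 0.0005
grip_force: 0.0
t 8.17 edge trough x -0.0033 y -0.0028 z 0.2355 dip 35.0 az 99.7 F trough [-0.3 -0.2 -0.6] q [ 0.96  0.64 -0.96  1.59 -0.42  1.41  0.33] w 0.001
tcp [ 0.614 -0.057  0.393] | shift units now-frame [ 1.23  1.2  -0.91] | target-frame [-0.05  1.11 -1.59] | turn [ 1.76 -5.75 -2.52]
```

```bash
python3 -m inch '[[0.15,0.12,-0.1,0.22,-0.72,-0.31],[0.15,0.12,-0.1,0.22,-0.72,-0.31],[0.15,0.12,-0.1,0.22,-0.72,-0.31],[0.12,0.12,-0.12,0.22,-0.72,-0.31],[0.1,0.12,-0.14,0.22,-0.72,-0.31]]'
python3 -m inch '[[0.05,0.12,-0.15,0.22,-0.72,-0.31],[0,0.12,-0.15,0.22,-0.72,-0.31],[0,0.12,-0.15,0.22,-0.72,-0.31],[0,0,0,0,0,0],[0,0,0,0,0,0]]'
python3 - <<'E'
from h import *
from bench import eyes
where();todo(-.11,.0075,.22,120.4,75)
c=eyes.camera("top");np.savez("top3.npz",**c);cv2.imwrite("pics/top3.png",cv2.resize(c["pixels"][120:290,160:385,::-1],(794,600),interpolation=cv2.INTER_CUBIC))
E
```

```text
time: 8.58
ee_pos: [0.5861, -0.0503, 0.3681]
eef_rot: [0.53, 0.808, 0.153, -0.207]
ft_force: [-0.3, 0.1, -0.6]
width: 0.0007
grip_force: 0.0
time: 9.0
ee_pos: [0.601, -0.0487, 0.3855]
eef_rot: [0.492, 0.861, 0.064, -0.115]
ft_force: [-0.5, -0.1, -0.9]
width: 0.0003
grip_force: 0.0
t 9.00 edge trough x -0.0959 y 0.0147 z 0.2123 dip 74.9 az 120.5 F trough [ 0.2  0.5 -0.9] q [ 0.7   0.49 -0.87  1.45  0.13  1.47  0.38] w 0.0
tcp [ 0.614 -0.057  0.393] | shift units now-frame [-0.28  0.17 -0.28] | target-frame [-0.28  0.17 -0.28] | turn [-0.02 -0.02  0.01]
```

View pics/top3.png

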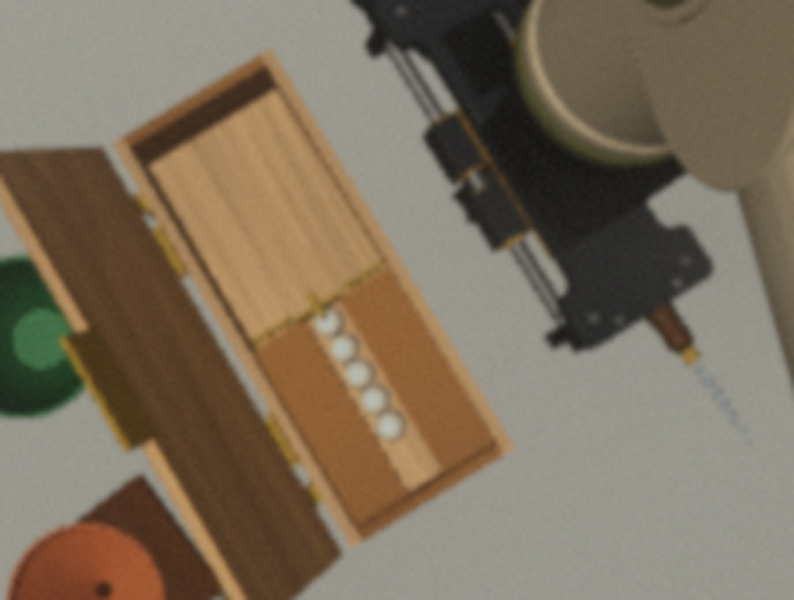

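The lid is open, the five white beads are in the race at (327,322) to (390,425), and the brass tab is at (315,303) in the crop.

Run:
```python
from h import *
c=np.load("top3.npz");f=lambda a:np.array(a)*[225/794,170/600]+[159.6,119.6]
for q,z in(([(315,303)],.082),([(266,53),(510,450),(357,542),(117,143)],.085)):
    w=plane(c,f(q),z)-O;print(np.c_[w@X,w@Y].round(4))
todo(-.03,.0055,.11,120.4,75);todo(-.03,.0055,.074,120.4,75)
```

```text
[[0.0005 0.0065]]
[[-0.0557 -0.149 ]
 [-0.0568  0.1493]
 [ 0.0549  0.1486]
 [ 0.0568 -0.1485]]
tcp [0.575 0.013 0.283] | shift units now-frame [0.95 0.24 2.89] | target-frame [0.96 0.23 2.88] | turn [-0.03 -0.03  0.  ]
tcp [0.575 0.013 0.247] | shift units now-frame [0.71 0.24 3.75] | target-frame [0.72 0.23 3.75] | turn [-0.03 -0.03  0.  ]
```

```bash
python3 -m inch '[[0.3,0.05,0.5,0,0,0],[0.3,0.05,0.5,0,0,0],[0.2,0.05,0.6,0,0,0],[0.15,0.05,0.6,0,0,0],[0,0.04,0.6,0,0,0]]'
python3 -m inch '[[-0.08,0,0.3,0,0,0],[-0.08,0,0.3,0,0,0],[-0.08,0,0.25,0,0,0],[0,0,0,0,0,0],[0,0,0,0,0,0]]'
python3 -c "
from h import *
where();todo(-.03,.0055,.074,120.4,75);todo(.036,.0055,.074,120.4,75)"
```

```text
time: 9.47
ee_pos: [0.5747, 0.0124, 0.2856]
eef_rot: [0.493, 0.86, 0.064, -0.116]
ft_force: [0.9, 0.3, -0.7]
width: 0.0008
grip_force: 0.0
time: 9.88
ee_pos: [0.5753, 0.0132, 0.251]
eef_rot: [0.491, 0.861, 0.065, -0.117]
ft_force: [-2.1, 12.2, -5.7]
width: 0.0004
grip_force: 5.1
t 9.88 edge trough x -0.0287 y 0.0057 z 0.0780 dip 74.6 az 120.5 F trough [11.6 -4.4 -5.7] q [ 0.62  0.56 -0.85  1.67  0.18  1.19  0.29] w 0.0
tcp [0.575 0.013 0.247] | shift units now-frame [-0.03 -0.01  0.09] | target-frame [-0.03 -0.01  0.09] | turn [-0.03 -0.05  0.02]
tcp [0.541 0.07  0.247] | shift units now-frame [ 1.56 -0.01  0.52] | target-frame [ 1.57 -0.01  0.51] | turn [-0.03 -0.05  0.02]
```

The finger's back grazes the front wall, so I move towards the tab.

```bash
python3 -m inch '[[0.22,0,0.06,0,0,0],[0.1,0,0.03,0,0,0],[0,0,0,0,0,0],[0,0,0,0,0,0],[0,0,0,0,0,0]]'
python3 - <<'E'
from h import *
from bench import eyes
where();todo(.036,.0055,.074,120.4,75)
c=eyes.camera("top");np.savez("top4.npz",**c);cv2.imwrite("pics/top4.png",cv2.resize(c["pixels"][120:290,160:385,::-1],(794,600),interpolation=cv2.INTER_CUBIC))
E
```

```text
time: 10.3
ee_pos: [0.5695, 0.0218, 0.2516]
eef_rot: [0.493, 0.86, 0.063, -0.114]
ft_force: [-1.0, -0.2, -0.4]
width: 0.0004
grip_force: 0.0
t 10.30 edge trough x -0.0196 y 0.0062 z 0.0782 dip 75.0 az 120.4 F trough [ 0.3  1.  -0.4] q [ 0.62  0.55 -0.86  1.69  0.18  1.17  0.28] w 0.0
tcp [0.541 0.07  0.247] | shift units now-frame [1.31 0.   0.46] | target-frame [1.31 0.   0.46] | turn [-0.02  0.01 -0.  ]
```

View pics/top4.png

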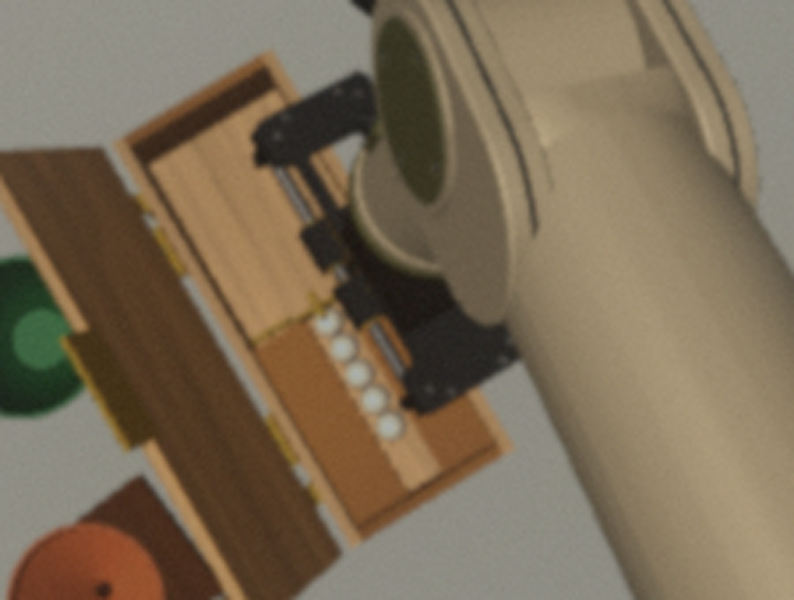

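The trough hasn't moved: its rim corners are at the same pixels. The gate is still shut and the tip stands before the tab. Now the push.

```bash
python3 -m inch '[[0.11,0,0.05,0,0,0],[0.11,0,0.05,0,0,0],[0.11,0,0.03,0,0,0],[0.11,0,0.03,0,0,0],[0.11,0,0.03,0,0,0]]'
python3 -m inch '[[0.11,0,0.03,0,0,0],[0.11,0,0.03,0,0,0],[0.11,0,0.03,0,0,0],[0.11,0,0.03,0,0,0],[0.11,0,0.03,0,0,0]]'
python3 -m inch '[[0.05,0,0.015,0,0,0],[0,0,0,0,0,0],[0,0,0,0,0,0],[0,0,0,0,0,0],[0,0,0,0,0,0]]'
python3 -c "
from h import *
where();todo(.0325,.0055,.076,120.4,75)"
```

```text
time: 10.77
ee_pos: [0.5572, 0.0429, 0.2498]
eef_rot: [0.492, 0.861, 0.063, -0.114]
ft_force: [0.7, -0.8, -0.7]
width: 0.0007
grip_force: 0.7
time: 11.18
ee_pos: [0.5456, 0.0626, 0.2497]
eef_rot: [0.492, 0.861, 0.063, -0.114]
ft_force: [-0.1, -1.1, -0.7]
width: 0.0003
grip_force: 0.7
time: 11.6
ee_pos: [0.5449, 0.064, 0.2496]
eef_rot: [0.492, 0.861, 0.064, -0.114]
ft_force: [0.2, -0.9, -0.2]
width: 0.0008
grip_force: 0.0
t 11.60 edge trough x 0.0294 y 0.0061 z 0.0763 dip 75.0 az 120.5 F trough [-0.9  0.3 -0.2] q [ 0.59  0.51 -0.89  1.75  0.15  1.13  0.21] w 0.001
tcp [0.543 0.067 0.249] | shift units now-frame [0.07 0.   0.03] | target-frame [ 0.07 -0.    0.03] | turn [-0.03 -0.    0.01]
```

```bash
python3 -m inch '[[0.03,0,0.01,0,0,0],[0.03,0,0.01,0,0,0],[0,0,0,0,0,0],[0,0,0,0,0,0],[0,0,0,0,0,0]]'
python3 -c "
from h import *
where()"
python3 -m inch '[[0.02,0,0.005,0,0,0],[0,0,0,0,0,0],[0,0,0,0,0,0],[0,0,0,0,0,0],[0,0,0,0,0,0]]'
python3 -c "
from h import *
where()"
```

```text
time: 12.02
ee_pos: [0.5437, 0.0658, 0.2496]
eef_rot: [0.492, 0.861, 0.063, -0.114]
ft_force: [1.6, -3.8, 0.4]
width: 0.0006
grip_force: 1.9
t 12.02 edge trough x 0.0314 y 0.0061 z 0.0762 dip 75.0 az 120.4 F trough [-4.1  0.5  0.4] q [ 0.59  0.51 -0.89  1.76  0.15  1.13  0.21] w 0.001
time: 12.43
ee_pos: [0.5435, 0.0661, 0.2496]
eef_rot: [0.493, 0.861, 0.063, -0.113]
ft_force: [3.0, -5.8, 0.5]
width: 0.0008
grip_force: 3.0
t 12.43 edge trough x 0.0317 y 0.0061 z 0.0762 dip 75.1 az 120.4 F trough [-6.5  0.4  0.5] q [ 0.59  0.51 -0.89  1.76  0.15  1.13  0.21] w 0.001
```

End stop reached: edge at 0.0317 against the predicted 0.0315, with force rising. Back off, go up, then clear.

```bash
python3 -m inch '[[-0.15,0,-0.04,0,0,0],[-0.25,0,-0.07,0,0,0],[0.1,0,-0.4,0,0,0],[0.15,0,-0.6,0,0,0],[0.15,0,-0.7,0,0,0]]'
python3 -m inch '[[0,0,-0.9,0,0,0],[-0.4,0,-0.8,0,0,0],[-0.7,0,-0.4,0,0,0],[-0.7,0,-0.4,0,0,0],[-0.7,0,-0.3,0,0,0]]'
python3 -m inch '[[-0.7,0,-0.2,0,0,0],[-0.4,0,-0.1,0,0,0],[0,0,0,0,0,0],[0,0,0,0,0,0],[0,0,0,0,0,0]]'
python3 - <<'E'
from h import *
from bench import eyes
where()
c=eyes.camera("top");np.savez("top5.npz",**c);cv2.imwrite("pics/top5.png",cv2.resize(c["pixels"][120:290,160:385,::-1],(794,600),interpolation=cv2.INTER_CUBIC))
E
```

```text
time: 12.85
ee_pos: [0.5525, 0.0504, 0.3191]
eef_rot: [0.492, 0.861, 0.063, -0.116]
ft_force: [0.5, 0.4, -0.1]
width: 0.0004
grip_force: 0.0
time: 13.27
ee_pos: [0.6175, -0.0591, 0.403]
eef_rot: [0.492, 0.861, 0.064, -0.114]
ft_force: [0.6, -0.4, -0.4]
width: 0.0007
grip_force: 0.0
time: 13.68
ee_pos: [0.6397, -0.0956, 0.4018]
eef_rot: [0.491, 0.861, 0.064, -0.115]
ft_force: [0.7, -0.2, 0.2]
width: 0.0001
grip_force: 0.0
t 13.68 edge trough x -0.1561 y 0.0052 z 0.2285 dip 74.9 az 120.5 F trough [-0.5 -0.5  0.2] q [ 0.68  0.58 -0.83  1.29  0.18  1.56  0.43] w 0.0
```

View pics/top5.png

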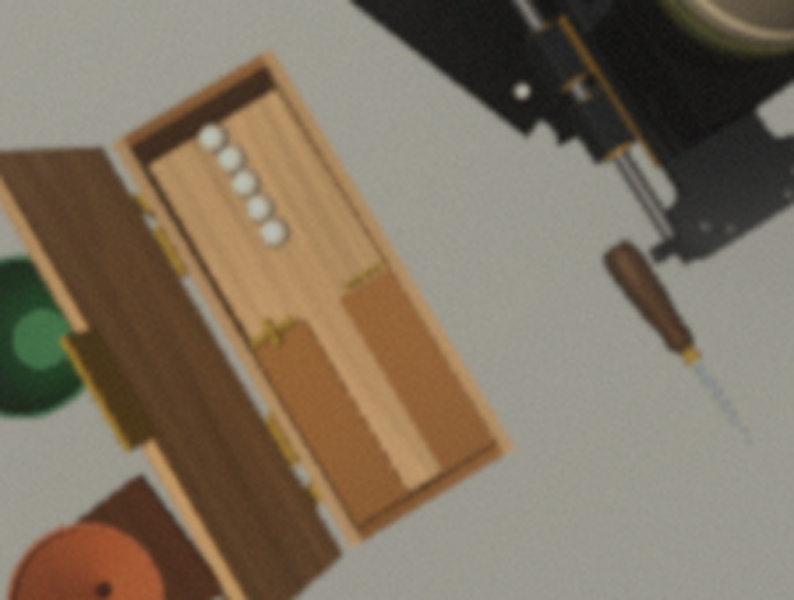

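All five beads lie in the sorting bay, from (210,137) to (273,233). The gate is fully open at (275,332), the lid rests open, the trough is unmoved and the robot is clear.

```bash
python3 -m inch '[[0,0,0,0,0,0],[0,0,0,0,0,0],[0,0,0,0,0,0],[0,0,0,0,0,0],[0,0,0,0,0,0]]' >/dev/null
python3 -c "
from bench import job
print(job.close_job())"
```

```text
the job is handed in; nothing more can be done
None
```

The job is done and handed in at about 14 s: the lid rests open on its stops, the gate is fully open and all five beads are in the sorting bay; the finger's back briefly pressed the trough's front wall with about 12 N, and the trough did not move.

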